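# Start the clamp knob on the oil filter's tie bolt

## Task

Close the disc filter: take the black four-lobed knob that is lying on its side on the bench, set it upright on the threaded tie bolt in the middle of the filter, turn it backwards (counter-clockwise seen from above) until the thread drops with a click, then turn it forwards until it sits level and fully down on the pressure plate's boss, and let go. Do not knock the oil bottles over or out of place.

Things in the scene. Friction and masses are not known exactly. Their poses are not given: they have to be found in the camera images.
- knob: Black four-lobed clamp knob with a steel hub, 54 mm tall, 0.18 kg. Origin: centre of the open mouth of its hub; z runs along its axis from the mouth to the closed head. Hub 37 mm diameter, z 0 to 20 mm; head z 20 to 54 mm. Starts lying on its side on the hub's edge and two lobes, -x side down, z pointing 22 degrees above level. It stands stably upright on its hub.
- knob_head (a point): Middle of the knob's lobes, on its axis, 32 mm from the mouth; axes of the knob. Four round lobes (radius 9 mm, z 20 to 44) centred 25 mm from the axis at 45, 135, 225, 315 degrees from x: 68 mm over opposite lobes, 53 mm along x or y. Pads 22 mm wide closing along x or y nest at about 48 mm; at 52 to 56 mm they still turn it like a loose spanner (4 to 8 degrees slack), free to rise and fall.
- knob_lugs (a point): On the knob's axis, 10 mm from the mouth: its three inner thread lugs, in a bore 30 mm wide to z 23, 21 mm wide to z 48 (blind). Set on the bolt's thread, the mouth is 5 to 12 mm above the boss. Turned backwards it climbs to 12, then drops to about 6 (the click, once every 120 degrees). It drops by its own weight: held tight, it does not fall.
- filter: Stainless disc filter, fixed to the bench; origin: centre of its underside. A dish 212 mm across, a round pile of white discs 167 mm across, and a steel pressure plate 170 mm across, top 117 mm above the bench, with a boss 60 mm across and 5 mm high in its middle. x points to its outlet tap (130 mm from the centre, under 60 mm high), -x to its inlet stub (134 mm).
- boss_top (a point): Centre of the top of the boss on the pressure plate, 122 mm above the bench, where the knob's hub must finally rest; axes of the filter. From the click the knob needs about a quarter turn forwards (clockwise from above) relative to the bolt, besides the bolt's play, to come down on the boss; there it stops turning freely.
- bolt_tip (a point): Centre of the top of the tie bolt, on its axis, 43 mm above the boss. Plain round end 20 mm diameter with a tapered tip (12 mm wide at the top); below it, from 20 mm above the boss down, a coarse right-hand three-start thread, 28 mm over the crests, 24 mm of travel per turn.
- tie_bolt (a joint): Angle of the tie bolt in its loose square hole, rad, counter-clockwise from above positive, -0.12 to 0.12. It is free but for slight friction; a knob turned on its thread drags it along to the stop, backwards to +0.12, forwards to -0.12.
- bottle_mid: Round-bellied oil bottle with a brass-coloured cap and a white tag, 74 mm diameter, 119 mm high, standing; origin: centre of its underside. It stands beyond the middle.
- bottle_left: The same kind of bottle, standing at the far left; origin: centre of its underside.
- bottle_right: The same kind of bottle, standing at the far right; origin: centre of its underside.

How it is judged:
By the outcome, as a careful person would: the job done as asked, in the order asked, and still so for the second after the job is handed in, with the robot touching nothing.
It also fails if it takes over 69 s, if anything falls off the work surface, if the arm or the gripper's body presses on something with over 40 N, if the wrist force passes 120 N, or if a joint passes its speed limit or range.

## Robot

A 6-joint arm with a two-finger parallel gripper is mounted at the origin on the work surface. World frame = base frame: x ahead of the robot, y to its left, z up, the work surface at z = 0. Lengths are in m, angles in degrees, forces in N, time in s.
With the tool pointing down it reaches from about 0.375 to 0.825 m from the base axis. Payload 5.5 kg.
Tool frame: the origin (TCP) lies midway between the tips of the shut fingers; the grasp point (between the pads) lies 19 mm behind it; z points along the fingers, y is the direction in which the jaws open and shut (so a half turn about z gives the same grasp; the last joint's range is limited). The gripper opens to 85 mm and grips with 20 to 120 N. Pads are 22 mm wide; open, the fingers measure 114 mm over their backs; the gripper's body (76 mm by 85 mm) begins 54 mm behind the grasp point. The pads swing forward as they close: fully open they stand 13 mm farther back than shut.
Start: joints at [64.458, 17.962, -2.699, 69.339, 0, 90], TCP at [0.259, 0.541, 0.231] pointing down, gripper open.
Joint ranges: [-152.73, 152.73], [-39.44, 99.34], [-58.76, 71.6], [-118.89, 123.64], [-81.53, 83.1], [-180, 180]. Speed limits (degrees/s): [136.94, 136.94, 172.46, 180, 180, 180].

## Interface

Orientations are given as [roll, pitch, yaw] about the fixed x, y, z axes, in that order (R = Rz(yaw) Ry(pitch) Rx(roll)).
In Python, from plant import robot, camera, camera_params gives the robot as it stands. The module is installed in compiled form; this text tells all that it offers.
- The arm moves only by the tool move_arm, never from a script. Its argument "series" is a list of rows, each an object of numbers: "x", "y", "z": the shift along the world's x, y, z in m; "spin": the turn about the world's z in degrees; "fingers": the opening, from 0 (shut) to 1 (fully open). In form: [{"x": .., "y": .., "z": .., "spin": .., "fingers": ..}, ...]. A call has 1 to 8 rows; each row shifts and turns the commanded pose from where the row before left it; what a row does not reach is not made up. A row lasts 1/12 s, in which the tool goes at most 41.7 mm and 7.16 degrees, less where a joint would pass 70% of its speed; a pose out of reach is approached as far as the arm can. A call is refused whole if a number of a shift passes 0.0417 or a number of a turn 7.16, either way. A call with a gripper value outside its range is refused whole. The fingers move at their own pace and stop on an object; "grip_force" is the grip in N (left out, the last holds). Time passes only in rows, so rows that do not move let the fingers close. It gives the time, the measured TCP pose, the force and the opening at its end, in the units of the state.
- robot.read_state(): the state, without advancing time (a new reading comes with each control period).
- camera(name): name is "scene" or "top" or "wrist"; returns the picture (384x512x3 uint8, blue, green, red); there is no depth.
- camera_params(name): a dict with "fx", "fy", "cx", "cy" (pixels), "extrinsics" (4x4, takes a point from camera to world coordinates). Camera axes: x right, y up, looking along -z (the intrinsics and any distortion apply to the point x, -y, -z); pixel columns grow to the right and rows downward; lengths in m; the calibration is good to about 2 mm. A picture is of the moment at which its call begins: read the wrist's pose just before it. camera_params takes no time and is no camera call; for the wrist camera it gives the pose at the moment of the call.
- robot.job_done(): hands the job in, once; it reports no verdict.
The state is a dict: "clock": time; "joint_pos": joint angles; "joint_velocities": joint speeds; "effort": joint torques, N m; "tcp_pos": TCP position; "eef_rot": TCP orientation; "force": force on the tool from outside, world axes, zero at the start; "torque": the same for the moment, N m; "grip_width": finger opening in m.
Only numpy, scipy, OpenCV 4.12 (cv2) and the standard library are available. Lean on these libraries where they do the work, as an engineer would, in place of code of your own. Each camera call takes 0.05 s, during which the arm holds its last target. There are 200 camera calls.

## Working session

There is one attempt and no reset: what is moved stays moved. The work goes in short steps, Python scripts to look and compute and a tool call to move; the robot and the scene stay as the last step left them, time stands still between calls to the robot, and variables do not carry over. Pictures are saved under pics/ and viewed, about 8 in all and at most 12, crops included, and the job is handed in when it is done.

Besides the shell and the picture viewer there is one more tool, called in YAML: its name, and indented under it one key for each argument. move_arm: Moves the arm, as the interface text tells. Its arguments: {"type":"object","properties":{"series":{"type":"array"},"grip_force":{"type":"number"}},"required":["series"]}

```bash
mkdir -p pics; ls; cat > h.py <<'E'
import numpy as np, cv2
from plant import robot, camera, camera_params
def snap(n,f):
    p=camera_params(n); im=camera(n); cv2.imwrite('pics/'+f+'.png',im); np.save('pics/'+f+'.npy',p,allow_pickle=True); return im,p
def ray(p,u,v):
    E=np.array(p['extrinsics']); d=np.array([(u-p['cx'])/p['fx'],-(v-p['cy'])/p['fy'],-1.0])
    return E[:3,3],E[:3,:3]@d
def onz(p,u,v,z):
    o,d=ray(p,u,v); return o+d*(z-o[2])/d[2]
def px(p,X):
    E=np.array(p['extrinsics']); c=E[:3,:3].T@(np.array(X)-E[:3,3]); return p['cx']+p['fx']*c[0]/-c[2], p['cy']-p['fy']*c[1]/-c[2]
E
python3 - <<'E'
from h import *
s=robot.read_state(); print({k:np.round(v,3) for k,v in s.items()})
a,p=snap('top','t0'); b,q=snap('scene','s0'); print(p); print(q)
cv2.imwrite('pics/b0.png',cv2.resize(np.vstack([a,b]),(450,600)) )
E
```

```text
pics
{'clock': np.float64(0.0), 'joint_pos': array([ 6.4458e+01,  1.8004e+01, -2.7550e+00,  6.9339e+01,  1.0000e-03,
        9.0000e+01]), 'joint_velocities': array([-0.018, -0.098,  0.028,  0.025, -0.033, -0.07 ]), 'effort': array([-1.0000e-03, -5.3959e+01,  3.3975e+01,  1.9000e-02, -0.0000e+00,
       -0.0000e+00]), 'tcp_pos': array([0.258, 0.541, 0.23 ]), 'eef_rot': array([-1.79903e+02, -1.00000e-03,  1.54459e+02]), 'force': array([-0.001,  0.509, -0.855]), 'torque': array([ 0.03 , -0.003, -0.007]), 'grip_width': np.float64(0.085)}
{'fx': 399.0921536421418, 'fy': 399.0921536421418, 'cx': 257.02039903189194, 'cy': 188.49221330215065, 'extrinsics': array([[-0.02516174,  0.99251213, -0.11952636,  0.5003609 ],
       [-0.99966147, -0.02577253, -0.00356684,  0.00704393],
       [-0.00662063,  0.11939615,  0.99282462,  1.35177195],
       [ 0.        ,  0.        ,  0.        ,  1.        ]])}
{'fx': 400.0275684384594, 'fy': 400.0275684384594, 'cx': 250.45221501466744, 'cy': 187.3783238605629, 'extrinsics': array([[ 0.52572031, -0.65711977,  0.54019604,  1.24807379],
       [ 0.85063441,  0.40142242, -0.33953077, -0.36461359],
       [ 0.00626558,  0.63800756,  0.77000461,  0.96834063],
       [ 0.        ,  0.        ,  0.        ,  1.        ]])}
```

View pics/t0.png

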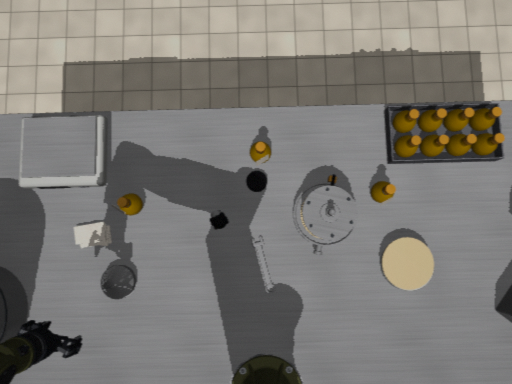

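View pics/s0.png

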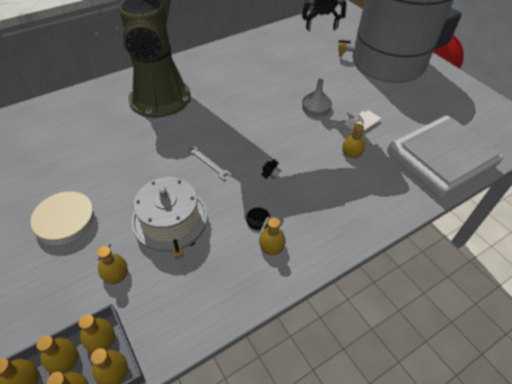

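Top view: knob at about (219,220), filter centre about (330,211), its tap up at (331,180), bottles at (261,151), (130,204) and (384,191). A black lid or cup lies at (257,181). Scene view: knob at (270,168).

```bash
python3 - <<'E'
from h import *
a=cv2.imread('pics/t0.png');p=np.load('pics/t0.npy',allow_pickle=True).item();q=np.load('pics/s0.npy',allow_pickle=True).item();b=cv2.imread('pics/s0.png')
for im,P,(u,v) in ((a,p,(219,220)),(b,q,(270,168))):
    m=(im.max(2)<35).astype(np.uint8); m[:v-18]=0;m[v+18:]=0;m[:,:u-18]=0;m[:,u+18:]=0
    ys,xs=np.nonzero(m); print(xs.mean(),ys.mean(),len(xs),onz(P,xs.mean(),ys.mean(),.027))
print('bolt',onz(p,331,211,.165),onz(q,166,190,.165)); print('mid',onz(p,261,155,.05),'left',onz(p,130,204,.05),'lid',onz(p,257,181,.02), 'right',onz(p,383,191,.05),onz(p,331,180,.04))
w=camera_params('wrist'); print(w); 
cv2.imwrite('pics/c0.png',np.hstack([cv2.resize(a[195:245,190:250],None,fx=6,fy=6,interpolation=2),cv2.resize(b[143:193,240:300],None,fx=6,fy=6,interpolation=2)]))
E
```

```text
218.93908629441626 220.73096446700507 197 [0.55557124 0.14064845 0.027     ]
268.60135135135135 168.01351351351352 148 [0.54967699 0.14190767 0.027     ]
bolt [ 0.57019145 -0.20674724  0.165     ] [ 0.57798086 -0.20165025  0.165     ]
mid [ 0.76865398 -0.0042991   0.05      ] left [0.61671717 0.42912967 0.05      ] lid [0.68610801 0.01125752 0.02      ] right [ 0.63809577 -0.40065481  0.05      ] [ 0.68026495 -0.23412427  0.04      ]
{'fx': 278.133810379277, 'fy': 278.133810379277, 'cx': 253.9157275647906, 'cy': 191.42482381237426, 'extrinsics': array([[ 0.43080328, -0.86176946, -0.26788418,  0.18939403],
       [ 0.90244456,  0.41088181,  0.12949882,  0.57300601],
       [-0.00152939, -0.29753914,  0.9547084 ,  0.37302638],
       [ 0.        ,  0.        ,  0.        ,  1.        ]])}
```

View pics/c0.png

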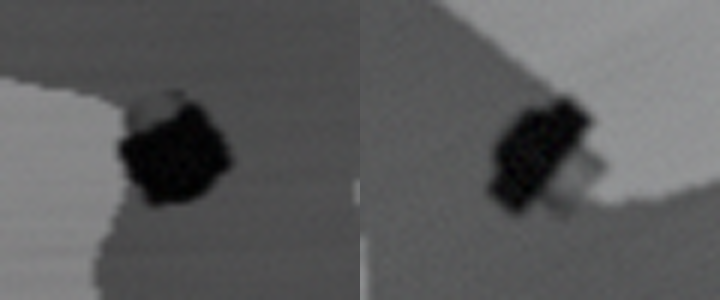

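move_arm:
  series:
    - {"x":0.018,"y":-0.025,"spin":-7}
    - {"x":0.018,"y":-0.025,"spin":-7}
    - {"x":0.018,"y":-0.025,"spin":-7}
    - {"x":0.018,"y":-0.025,"spin":-7}
    - {"x":0.018,"y":-0.025,"spin":-7}
    - {"x":0.018,"y":-0.025,"spin":-7}
    - {"x":0.018,"y":-0.025,"spin":-7}
    - {"x":0.018,"y":-0.025,"spin":-7}

```text
invalid input
```

move_arm:
  series:
    - {"x":0.018,"y":-0.025,"spin":-7}
    - {"x":0.018,"y":-0.025,"spin":-7}
    - {"x":0.018,"y":-0.025,"spin":-7}
    - {"x":0.018,"y":-0.025,"spin":-7}
    - {"x":0.018,"y":-0.025,"spin":-7}
    - {"x":0.018,"y":-0.025,"spin":-7}
    - {"x":0.018,"y":-0.025,"spin":-7}
    - {"x":0.018,"y":-0.025,"spin":-7}

```text
invalid input
```

move_arm:
  series:
    - {"x":0.003,"spin":-7}
    - {"x":0.003,"spin":-6}
    - {"x":0}

```text
invalid input
```

```bash
python3 - <<'E'
from h import *
s=robot.read_state(); print({k:np.round(s[k],4) for k in ('clock','tcp_pos','eef_rot','joint_pos','force')})
a,p=snap('wrist','w1'); print(px(p,s['tcp_pos']))
E
```

```text
{'clock': np.float64(0.1), 'tcp_pos': array([0.2585, 0.5409, 0.2305]), 'eef_rot': array([-1.799114e+02,  1.200000e-03,  1.544588e+02]), 'joint_pos': array([ 6.44598e+01,  1.79997e+01, -2.74820e+00,  6.93406e+01,
       -1.20000e-03,  9.00010e+01]), 'force': array([ 0.7382,  0.3333, -0.3869])}
(np.float64(255.66046252664455), np.float64(244.56014269244142))
```

View pics/w1.png

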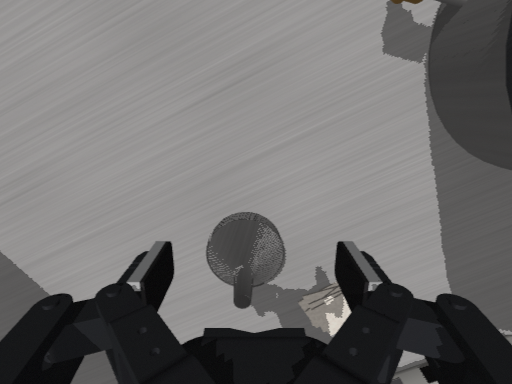

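The moves were refused, probably because rows need every key, so the wrist view just shows the start pose with the funnel below it.

move_arm:
  series:
    - {"x":0.018,"y":-0.025,"z":0,"spin":-7,"fingers":1}
    - {"x":0.018,"y":-0.025,"z":0,"spin":-7,"fingers":1}
    - {"x":0.018,"y":-0.025,"z":0,"spin":-7,"fingers":1}
    - {"x":0.018,"y":-0.025,"z":0,"spin":-7,"fingers":1}
    - {"x":0.018,"y":-0.025,"z":0,"spin":-7,"fingers":1}
    - {"x":0.018,"y":-0.025,"z":0,"spin":-7,"fingers":1}
    - {"x":0.018,"y":-0.025,"z":0,"spin":-7,"fingers":1}
    - {"x":0.018,"y":-0.025,"z":0,"spin":-7,"fingers":1}

```text
clock: 0.82
tcp_pos: [0.4032, 0.3399, 0.2311]
eef_rot: [-180.0, 0.0, 98.1]
force: [-0.4, 0.5, -0.7]
grip_width: 0.0856
```

move_arm:
  series:
    - {"x":0.018,"y":-0.025,"z":0,"spin":-7,"fingers":1}
    - {"x":0.018,"y":-0.025,"z":0,"spin":-7,"fingers":1}
    - {"x":0.018,"y":-0.025,"z":0,"spin":-7,"fingers":1}
    - {"x":0.018,"y":-0.025,"z":0,"spin":-7,"fingers":1}
    - {"x":0.018,"y":-0.025,"z":0,"spin":-7,"fingers":1}
    - {"x":0.018,"y":-0.025,"z":0,"spin":-7,"fingers":1}
    - {"x":0.018,"y":-0.025,"z":0,"spin":-7,"fingers":1}
    - {"x":0.018,"y":-0.025,"z":0,"spin":-7,"fingers":1}

```text
clock: 1.48
tcp_pos: [0.5472, 0.1399, 0.2311]
eef_rot: [-180.0, 0.0, 42.1]
force: [-0.2, 1.1, 0.1]
grip_width: 0.0855
```

move_arm:
  series:
    - {"x":0.003,"y":0,"z":0,"spin":-7,"fingers":1}
    - {"x":0.003,"y":0,"z":0,"spin":-6,"fingers":1}
    - {"x":0,"y":0,"z":0,"spin":0,"fingers":1}

```text
clock: 1.73
tcp_pos: [0.5532, 0.1406, 0.2308]
eef_rot: [-180.0, 0.0, 29.2]
force: [-0.6, 0.5, 0.4]
grip_width: 0.0854
```

```bash
python3 - <<'E'
from h import *
s=robot.read_state(); print({k:np.round(s[k],4) for k in ('clock','tcp_pos','eef_rot','joint_pos','force')})
a,p=snap('wrist','w2'); print(px(p,s['tcp_pos']),px(p,[.552,.141,.027]))
E
```

```text
{'clock': np.float64(1.7333), 'tcp_pos': array([0.5532, 0.1406, 0.2308]), 'eef_rot': array([-1.79991e+02,  3.22000e-02,  2.92242e+01]), 'joint_pos': array([ 1.425730e+01,  1.484270e+01, -6.930700e+00,  6.826000e+01,
        4.000000e-04,  1.650331e+02]), 'force': array([-0.5746,  0.4867,  0.4413])}
(np.float64(252.96295064669656), np.float64(242.928603626191)) (np.float64(252.8280874803781), np.float64(167.19973230320667))
```

View pics/w2.png

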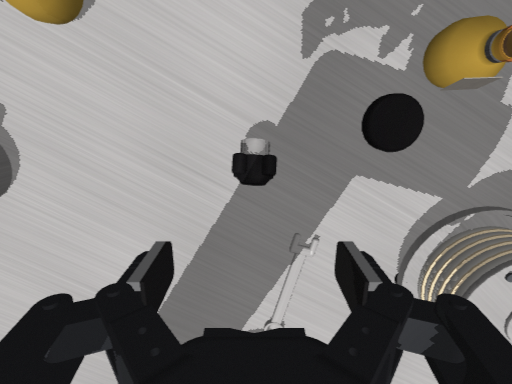

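Wrist view: hub at (256,146), head at (254,168), knob axis nearly along the tool's x. The black disc at (393,123) is something else.

```bash
python3 - <<'E'
from h import *
a=cv2.imread('pics/w2.png');p=np.load('pics/w2.npy',allow_pickle=True).item()
r=a[125:195,220:290]; m=r.max(2)<50
n,l,st,ce=cv2.connectedComponentsWithStats(m.astype(np.uint8)); i=1+st[1:,4].argmax(); print(st[i],ce[i]+[220,125])
for v in range(0,70,4):
    xs=np.nonzero(l[v]==i)[0]; 
    if len(xs): print(v+125,xs.min()+220,xs.max()+220)
print(cv2.minAreaRect(np.argwhere(l==i)[:,::-1].astype(np.float32)))
u,v=ce[i]+[220,125]; print(onz(p,u,v,.035))
g=a[132:154,240:275].max(2); print(g[::2,::2])
for z in (.03,.045): print(z,onz(p,st[i][0]+220,167,z),onz(p,st[i][0]+st[i][2]+220,167,z))
E
```

```text
[  12   28   45   33 1196] [253.69314381 168.18561873]
153 236 243
157 233 275
161 233 275
165 233 275
169 232 275
173 234 275
177 237 272
181 240 267
185 253 261
((33.674774169921875, 44.378318786621094), (43.303871154785156, 31.26392936706543), 3.814074993133545)
[0.55298838 0.14028186 0.035     ]
[[182 183 184 178 113 117 114 115 117 116 117 116 115 112 112 110 111 112]
 [184 182 182 147 116 111 115 116 114 116 116 116 117 116 115 112 112 110]
 [186 185 184 117 114 115 115 111 116 115 114 116 116 116 116 115 114 113]
 [183 184 182 126 137 151 153 154 147 128 125 118 115 116 115 116 117 115]
 [169 113 122 148 154 159 165 171 172 164 155 152 143 117 114 116 116 116]
 [160 104 121 147 157 164 169 173 171 166 159 150 141 118  91 108 115 116]
 [142  74  77 131 160 164 169 172 171 164 160 151 137 107  90 104 114 113]
 [141  71  79  97 159 166 169 170 169 164 159 150 137 100  80 103 112 115]
 [129  76  81  98 141 165 168 170 167 161 156 148 115 100  88 109 115 114]
 [127  78  81  98 159 161 164 168 163 157 151 131 115  99  78 106 115 115]
 [100  82  86 100 112 137 142 141 119 155 117 115 113 107  87 117 116 115]]
0.03 [0.53999356 0.1643093  0.03      ] [0.56767522 0.11489227 0.03      ]
0.045 [0.54345705 0.16485725 0.045     ] [0.56992914 0.11759955 0.045     ]
```

move_arm:
  series:
    - {"x":0,"y":0,"z":-0.0275,"spin":-4,"fingers":1}
    - {"x":0,"y":0,"z":-0.0275,"spin":0,"fingers":1}
    - {"x":0,"y":0,"z":-0.0275,"spin":0,"fingers":1}
    - {"x":0,"y":0,"z":-0.0275,"spin":0,"fingers":1}
    - {"x":0,"y":0,"z":-0.0275,"spin":0,"fingers":0.9}
    - {"x":0,"y":0,"z":-0.0275,"spin":0,"fingers":0.8}
    - {"x":0,"y":0,"z":-0.0275,"spin":0,"fingers":0.8}
    - {"x":0,"y":0,"z":-0.0275,"spin":0,"fingers":0.8}
  grip_force: 20

```text
clock: 2.45
tcp_pos: [0.5521, 0.1418, 0.0102]
eef_rot: [-180.0, -0.0, 25.7]
force: [0.1, -0.1, -0.5]
grip_width: 0.0685
```

move_arm:
  series:
    - {"x":0,"y":0,"z":0,"spin":0,"fingers":0.5}
    - {"x":0,"y":0,"z":0,"spin":0,"fingers":0.5}
    - {"x":0,"y":0,"z":0,"spin":0,"fingers":0.5}
    - {"x":0,"y":0,"z":0,"spin":0,"fingers":0.5}
    - {"x":0,"y":0,"z":0,"spin":0,"fingers":0.5}

```text
clock: 2.87
tcp_pos: [0.5541, 0.1418, 0.0131]
eef_rot: [180.0, -0.2, 25.5]
force: [0.1, -0.1, -1.8]
grip_width: 0.0529
```

```bash
python3 - <<'E'
from h import *
s=robot.read_state(); print({k:np.round(s[k],4) for k in ('clock','tcp_pos','eef_rot','force','grip_width')})
a,p=snap('wrist','w3'); cv2.imwrite('pics/w3c.png',a[100:384,100:420])
E
```

```text
{'clock': np.float64(2.8667), 'tcp_pos': array([0.5541, 0.1418, 0.0131]), 'eef_rot': array([ 1.799657e+02, -1.669000e-01,  2.549590e+01]), 'force': array([ 0.0925, -0.1118, -1.8387]), 'grip_width': np.float64(0.0529)}
```

View pics/w3c.png

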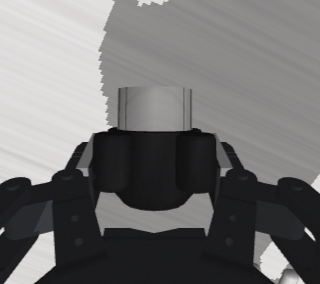

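The jaws hold the head across its lobes at 52.9 mm, with the hub straight ahead. Next I tip the knob up in an arc about the hub's edge.

move_arm:
  series:
    - {"x":0.0041,"y":0.0019,"z":0.0026,"spin":0,"fingers":0.5}
    - {"x":0.0045,"y":0.0022,"z":0.002,"spin":0,"fingers":0.5}
    - {"x":0.0047,"y":0.0022,"z":0.0014,"spin":0,"fingers":0.5}
    - {"x":0.0049,"y":0.0023,"z":0.0007,"spin":0,"fingers":0.5}

```text
clock: 3.25
tcp_pos: [0.5721, 0.1504, 0.0187]
eef_rot: [180.0, -0.1, 25.5]
force: [0.5, 0.0, -2.7]
grip_width: 0.0532
```

move_arm:
  series:
    - {"x":0.005,"y":0.0024,"z":-0.0002,"spin":0,"fingers":0.5}
    - {"x":0.0049,"y":0.0023,"z":-0.0008,"spin":0,"fingers":0.5}
    - {"x":0.0048,"y":0.0023,"z":-0.0016,"spin":0,"fingers":0.5}
    - {"x":0.0044,"y":0.0021,"z":-0.0024,"spin":0,"fingers":0.5}
    - {"x":0,"y":0,"z":0,"spin":0,"fingers":0.5}

```text
clock: 3.67
tcp_pos: [0.5907, 0.1595, 0.0123]
eef_rot: [-180.0, -0.0, 25.5]
force: [0.3, 0.2, -2.6]
grip_width: 0.0528
```

```bash
python3 - <<'E'
from h import *
s=robot.read_state(); print({k:np.round(s[k],4) for k in ('clock','tcp_pos','eef_rot','force','grip_width')})
a,p=snap('wrist','w4'); b,_=snap('scene','s4'); cv2.imwrite('pics/w4c.png',np.hstack([a[100:384,100:420],cv2.resize(b[140:211,230:310],None,fx=4,fy=4)]))
E
```

```text
{'clock': np.float64(3.6667), 'tcp_pos': array([0.5907, 0.1595, 0.0123]), 'eef_rot': array([-1.799968e+02, -2.000000e-04,  2.546900e+01]), 'force': array([ 0.3237,  0.2223, -2.5822]), 'grip_width': np.float64(0.0528)}
```

View pics/w4c.png

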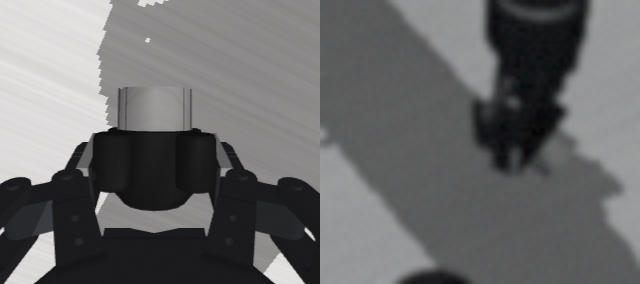

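The knob did not pivot in the grip, since the pads bridge two lobes. It was carried over level and set back down. I'll let go and tip it up by pushing high on the head's back with the shut fingers, so the hub's edge is the pivot.

move_arm:
  series:
    - {"x":0,"y":0,"z":0,"spin":0,"fingers":0.9}
    - {"x":0,"y":0,"z":0,"spin":0,"fingers":0.9}
    - {"x":0,"y":0,"z":0,"spin":0,"fingers":0.9}
    - {"x":0,"y":0,"z":0.03,"spin":0,"fingers":0.9}
    - {"x":0,"y":0,"z":0.03,"spin":0,"fingers":0.9}
    - {"x":0,"y":0,"z":0.03,"spin":0,"fingers":0.5}
    - {"x":-0.019,"y":-0.009,"z":0,"spin":0,"fingers":0}
    - {"x":-0.019,"y":-0.009,"z":0,"spin":0,"fingers":0}

```text
clock: 4.43
tcp_pos: [0.5545, 0.1417, 0.1059]
eef_rot: [179.9, -0.4, 25.5]
force: [0.8, 0.7, -0.8]
grip_width: 0.0416
```

move_arm:
  series:
    - {"x":0,"y":0,"z":-0.019,"spin":0,"fingers":0}
    - {"x":0,"y":0,"z":-0.019,"spin":0,"fingers":0}
    - {"x":0,"y":0,"z":-0.019,"spin":0,"fingers":0}
    - {"x":0,"y":0,"z":0,"spin":0,"fingers":0}
    - {"x":0,"y":0,"z":0,"spin":0,"fingers":0}

```text
clock: 4.85
tcp_pos: [0.551, 0.1408, 0.0456]
eef_rot: [-180.0, 0.1, 25.5]
force: [1.1, 0.4, 0.3]
grip_width: 0.0002
```

```bash
python3 - <<'E'
from h import *
s=robot.read_state(); print({k:np.round(s[k],4) for k in ('clock','tcp_pos','eef_rot','force','grip_width')})
a,p=snap('wrist','w5'); cv2.imwrite('pics/w5c.png',a[60:384,100:420]); print(px(p,[.5907,.1595,.029]))
E
```

```text
{'clock': np.float64(4.85), 'tcp_pos': array([0.551 , 0.1408, 0.0456]), 'eef_rot': array([-1.799764e+02,  1.140000e-01,  2.545350e+01]), 'force': array([1.0702, 0.4076, 0.2722]), 'grip_width': np.float64(0.0002)}
(np.float64(253.1774111683848), np.float64(161.2550499319937))
```

View pics/w5c.png

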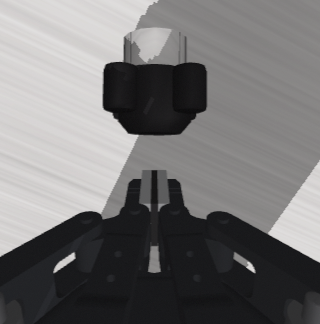

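The knob still lies with its hub forward, lined up with the pusher: head at about (155,95) in the crop, finger tips at (153,175).

move_arm:
  series:
    - {"x":0.0046,"y":0.0022,"z":0,"spin":0,"fingers":0}
    - {"x":0.0046,"y":0.0022,"z":0,"spin":0,"fingers":0}
    - {"x":0.0046,"y":0.0022,"z":0,"spin":0,"fingers":0}
    - {"x":0.0036,"y":0.0017,"z":0.002,"spin":0,"fingers":0}
    - {"x":0.0036,"y":0.0017,"z":0.002,"spin":0,"fingers":0}
    - {"x":0.0036,"y":0.0017,"z":0.002,"spin":0,"fingers":0}
    - {"x":0.0036,"y":0.0017,"z":0.002,"spin":0,"fingers":0}

```text
clock: 5.48
tcp_pos: [0.5804, 0.1545, 0.0544]
eef_rot: [180.0, 0.0, 25.5]
force: [-1.2, -0.2, 1.8]
grip_width: -0.0001
```

```bash
cat >> h.py <<'E'
def blob(name,f,box):
    a,p=snap(name,f); x0,y0,x1,y1=box; m=(a[y0:y1,x0:x1].max(2)<50).astype(np.uint8)
    n,l,st,ce=cv2.connectedComponentsWithStats(m)
    for i in range(1,n):
        if st[i,4]>60: print(st[i,:2]+[x0,y0],st[i,2:],np.round(ce[i]+[x0,y0],1))
    return a,p
E
python3 - <<'E'
from h import *
s=robot.read_state(); print({k:np.round(s[k],4) for k in ('clock','tcp_pos','force')})
blob('wrist','w6',(180,80,330,300))
im=cv2.imread('pics/w5.png'); m=(im[80:300,180:330].max(2)<50).astype(np.uint8); print(cv2.connectedComponentsWithStats(m)[2])
E
```

```text
{'clock': np.float64(5.4833), 'tcp_pos': array([0.5804, 0.1545, 0.0544]), 'force': array([-1.1962, -0.2429,  1.8087])}
[180 167] [  150   133 10526] [254.2 237.6]
[[    0     0   150   204 21389]
 [   23    42   103    73  6432]
 [    0   150   150    70  5179]]
```

move_arm:
  series:
    - {"x":0.004,"y":0.0019,"z":0.001,"spin":0,"fingers":0}
    - {"x":0.004,"y":0.0019,"z":0.001,"spin":0,"fingers":0}
    - {"x":0.004,"y":0.0019,"z":0.0005,"spin":0,"fingers":0}
    - {"x":0.004,"y":0.0019,"z":0.0005,"spin":0,"fingers":0}
    - {"x":0,"y":0,"z":0,"spin":0,"fingers":0}

```text
clock: 5.95
tcp_pos: [0.5993, 0.163, 0.06]
eef_rot: [179.9, -0.3, 25.5]
force: [-2.0, -1.7, 15.6]
grip_width: 0.0003
```

```bash
python3 - <<'E'
from h import *
s=robot.read_state(); print({k:np.round(s[k],4) for k in ('clock','tcp_pos','force')})
a,p=blob('wrist','w7',(180,80,330,300)); b,_=snap('scene','s7'); print(px(p,s['tcp_pos']))
cv2.imwrite('pics/w7c.png',np.hstack([a[60:344,100:420],cv2.resize(b[135:206,235:315],None,fx=4,fy=4)]))
E
```

```text
{'clock': np.float64(5.95), 'tcp_pos': array([0.5993, 0.163 , 0.06  ]), 'force': array([-1.9585, -1.7   , 15.5534])}
[180 171] [  150   129 10437] [254.1 241.5]
(np.float64(252.8322638795699), np.float64(242.99367472100516))
```

View pics/w7c.png

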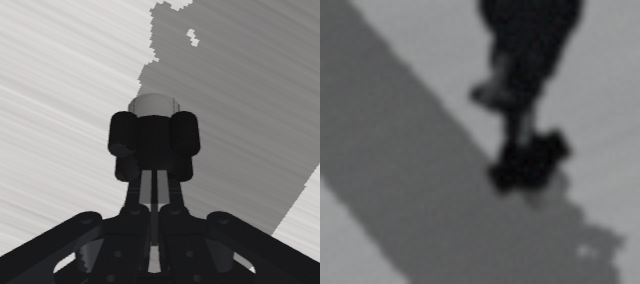

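The knob is part-way up at roughly 45°, but the tips are pressing down on the head (15 N). I'll ease up a little and keep pushing.

move_arm:
  series:
    - {"x":0,"y":0,"z":0.002,"spin":0,"fingers":0}
    - {"x":0.002,"y":0.001,"z":0.0015,"spin":0,"fingers":0}
    - {"x":0.0027,"y":0.0013,"z":0.001,"spin":0,"fingers":0}
    - {"x":0.0027,"y":0.0013,"z":0.001,"spin":0,"fingers":0}
    - {"x":0,"y":0,"z":0,"spin":0,"fingers":0}

```text
clock: 6.47
tcp_pos: [0.6043, 0.166, 0.0624]
eef_rot: [-180.0, -0.0, 25.5]
force: [-0.6, -1.2, -0.7]
grip_width: -0.0002
```

```bash
cat > st.py <<'E'
from h import *
import sys
s=robot.read_state(); print({k:np.round(s[k],4) for k in ('clock','tcp_pos','force','torque')})
f=sys.argv[1]; a,p=snap('wrist',f)
# steel hub rows along central column, dark/bright profile
print([int(x) for x in a[100:260:4,252].max(1)])
print('widths',[(v,int(np.ptp(np.nonzero(a[v,180:330].max(1)<50)[0])) if (a[v,180:330].max(1)<50).sum()>3 else 0) for v in range(100,260,8)])
E
python3 - <<'E'
import numpy as np,cv2
a=cv2.imread('pics/w7.png'); print([int(x) for x in a[100:260:4,252].max(1)])
E
python3 st.py w8
```

```text
[136, 134, 177, 212, 203, 172, 133, 129, 132, 132, 127, 130, 135, 132, 119, 118, 119, 118, 118, 18, 18, 19, 19, 20, 21, 20, 21, 22, 21, 21, 23, 22, 24, 21, 21, 21, 21, 22, 20, 23]
{'clock': np.float64(6.4667), 'tcp_pos': array([0.6043, 0.166 , 0.0624]), 'force': array([-0.5883, -1.2244, -0.7474]), 'torque': array([ 0.0138,  0.0027, -0.0039])}
[140, 177, 211, 211, 212, 212, 129, 133, 132, 127, 131, 131, 129, 131, 122, 113, 112, 112, 112, 19, 19, 17, 20, 19, 18, 19, 19, 20, 20, 20, 24, 26, 19, 21, 20, 20, 22, 22, 21, 21]
widths [(100, 0), (108, 0), (116, 0), (124, 0), (132, 0), (140, 0), (148, 0), (156, 0), (164, 0), (172, 71), (180, 83), (188, 85), (196, 87), (204, 89), (212, 82), (220, 73), (228, 75), (236, 77), (244, 64), (252, 52)]
```

move_arm:
  series:
    - {"x":0.0032,"y":0.0015,"z":0.001,"spin":0,"fingers":0}
    - {"x":0.0032,"y":0.0015,"z":0.0005,"spin":0,"fingers":0}
    - {"x":0.0032,"y":0.0015,"z":0,"spin":0,"fingers":0}
    - {"x":0.0032,"y":0.0015,"z":0,"spin":0,"fingers":0}
    - {"x":0,"y":0,"z":0,"spin":0,"fingers":0}

```text
clock: 6.93
tcp_pos: [0.6172, 0.172, 0.064]
eef_rot: [180.0, -0.0, 25.5]
force: [-0.0, 0.3, -0.1]
grip_width: 0.0001
```

```bash
python3 st.py w9
```

```text
{'clock': np.float64(6.9333), 'tcp_pos': array([0.6172, 0.172 , 0.064 ]), 'force': array([-0.0061,  0.2988, -0.1169]), 'torque': array([-0.0061, -0.0158, -0.0091])}
[209, 211, 217, 212, 212, 135, 134, 132, 133, 133, 133, 129, 134, 132, 129, 130, 82, 15, 16, 15, 16, 18, 21, 22, 21, 20, 22, 20, 21, 20, 21, 21, 22, 21, 21, 20, 22, 22, 20, 21]
widths [(100, 0), (108, 0), (116, 0), (124, 0), (132, 0), (140, 0), (148, 0), (156, 0), (164, 73), (172, 82), (180, 83), (188, 70), (196, 62), (204, 65), (212, 67), (220, 74), (228, 79), (236, 75), (244, 50), (252, 52)]
```

move_arm:
  series:
    - {"x":-0.005,"y":-0.0024,"z":0.01,"spin":0,"fingers":0}
    - {"x":-0.01,"y":-0.0047,"z":0.03,"spin":0,"fingers":0}
    - {"x":-0.01,"y":-0.0047,"z":0.03,"spin":0,"fingers":0.5}
    - {"x":-0.01,"y":-0.0047,"z":0.03,"spin":0,"fingers":1}
    - {"x":0,"y":0,"z":0,"spin":0,"fingers":1}
    - {"x":0,"y":0,"z":0,"spin":0,"fingers":1}

```text
clock: 7.48
tcp_pos: [0.5823, 0.1552, 0.1671]
eef_rot: [179.9, -0.3, 25.4]
force: [0.5, 0.6, -0.6]
grip_width: 0.0483
```

```bash
python3 - <<'E'
from h import *
s=robot.read_state(); print({k:np.round(s[k],4) for k in ('clock','tcp_pos','force','joint_pos')})
a,p=blob('wrist','w10',(180,60,330,235)); b,_=snap('scene','s10')
cv2.imwrite('pics/w10c.png',np.hstack([cv2.resize(a[80:230,160:340],None,fx=2,fy=2),cv2.resize(b[130:205,230:320],None,fx=4,fy=4)]))
E
```

```text
{'clock': np.float64(7.4833), 'tcp_pos': array([0.5823, 0.1552, 0.1671]), 'force': array([ 0.5368,  0.6365, -0.553 ]), 'joint_pos': array([ 1.492390e+01,  1.981450e+01, -8.640400e+00,  6.127090e+01,
       -9.000000e-04,  1.694835e+02])}
[227 100] [  55   57 2371] [254.1 127.8]
```

View pics/w10c.png

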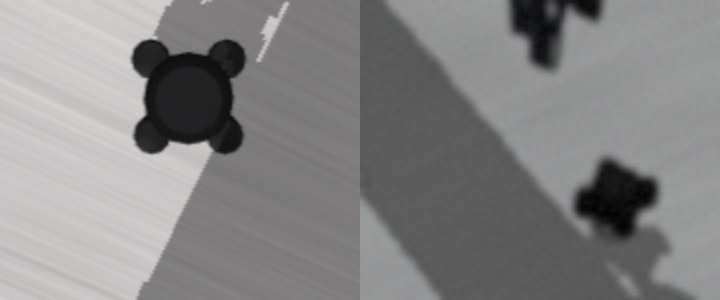

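Upright, with lobes squared to the tool: cap centre at (254,128.5) in the wrist picture, lobes symmetric.

```bash
python3 - <<'E'
from h import *
a=cv2.imread('pics/w10.png');p=np.load('pics/w10.npy',allow_pickle=True).item()
X=onz(p,254.1,128.3,.054); print(X,onz(p,254.1,127.8,.047)); print(X[:2]-[.5823,.1552])
E
```

```text
[0.63267791 0.17828468 0.054     ] [0.63261353 0.17824538 0.047     ]
[0.05037791 0.02308468]
```

move_arm:
  series:
    - {"x":0.025,"y":0.0115,"z":0,"spin":0,"fingers":0.9}
    - {"x":0.025,"y":0.0115,"z":0,"spin":0,"fingers":0.9}
    - {"x":0,"y":0,"z":-0.03,"spin":0,"fingers":0.9}
    - {"x":0,"y":0,"z":-0.03,"spin":0,"fingers":0.9}
    - {"x":0,"y":0,"z":-0.03,"spin":0,"fingers":0.9}
    - {"x":0,"y":0,"z":-0.03,"spin":0,"fingers":0.9}
    - {"x":0,"y":0,"z":-0.031,"spin":0,"fingers":0.8}
    - {"x":0,"y":0,"z":0,"spin":0,"fingers":0.5}

```text
clock: 8.25
tcp_pos: [0.625, 0.1764, 0.0047]
eef_rot: [-179.9, 0.8, 25.5]
force: [-2.0, -0.1, -0.7]
grip_width: 0.058
```

move_arm:
  series:
    - {"x":0,"y":0,"z":0,"spin":0,"fingers":0.45}
    - {"x":0,"y":0,"z":0,"spin":0,"fingers":0.45}
    - {"x":0,"y":0,"z":0,"spin":0,"fingers":0.45}
    - {"x":0,"y":0,"z":0,"spin":0,"fingers":0.45}
    - {"x":0,"y":0,"z":0.01,"spin":0,"fingers":0.45}
  grip_force: 30

```text
clock: 8.67
tcp_pos: [0.631, 0.1781, 0.0231]
eef_rot: [-180.0, 0.0, 25.5]
force: [-1.3, -0.1, -1.7]
grip_width: 0.0524
```

move_arm:
  series:
    - {"x":0,"y":0,"z":-0.005,"spin":0,"fingers":0.45}
    - {"x":0,"y":0,"z":-0.005,"spin":0,"fingers":0.45}
    - {"x":0,"y":0,"z":0,"spin":0,"fingers":0.45}
    - {"x":0,"y":0,"z":0,"spin":0,"fingers":0.75}
    - {"x":0,"y":0,"z":0,"spin":0,"fingers":0.75}
    - {"x":0,"y":0,"z":0,"spin":0,"fingers":0.75}

```text
clock: 9.17
tcp_pos: [0.6315, 0.1782, 0.0131]
eef_rot: [180.0, -0.0, 25.5]
force: [-0.4, -0.3, -0.7]
grip_width: 0.0638
```

```bash
python3 - <<'E'
from h import *
s=robot.read_state(); print({k:np.round(s[k],4) for k in ('clock','tcp_pos','force','grip_width','eef_rot')})
a,p=snap('wrist','w11'); print(px(p,list(s['tcp_pos'][:2])+[.054]))
cv2.imwrite('pics/w11c.png',a[120:384,80:430])
E
```

```text
{'clock': np.float64(9.1667), 'tcp_pos': array([0.6315, 0.1782, 0.0131]), 'force': array([-0.3785, -0.3372, -0.6586]), 'grip_width': np.float64(0.0638), 'eef_rot': array([ 1.799997e+02, -1.030000e-02,  2.545770e+01])}
(np.float64(252.4850370719175), np.float64(288.26808541618874))
```

View pics/w11c.png

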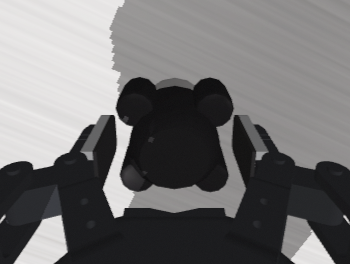

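```bash
python3 - <<'E'
from h import *
a=cv2.imread('pics/w11.png');p=np.load('pics/w11.npy',allow_pickle=True).item()
t=np.array([.6315,.1782]); h=np.array([.903,.43]); l=np.array([.43,-.903])
for n,u,v,z in (('lobes',254,260,.044),('cap',255.5,265,.054)):
    d=onz(p,u,v,z)[:2]-t; print(n,d@h,d@l)
c=[onz(p,u+80,v+120,.044)[:2] for u,v in ((136,97),(213,97),(135,178),(213,178))]
m=np.mean(c,0)-t; print(m@h,m@l,[((x-t)@h,(x-t)@l) for x in c])
E
```

```text
lobes 0.007742822694489268 0.0006675610900818384
cap 0.011432323420094329 0.0012928213525993022
0.008006386305106758 0.0007745780582278381 [(np.float64(0.0288602536287539), np.float64(-0.015788932392338893)), (np.float64(0.028876046019541482), np.float64(0.01753790505807149)), (np.float64(-0.012866892248478264), np.float64(-0.017949691119696125)), (np.float64(-0.012843862179389959), np.float64(0.019299030686874875))]
```

move_arm:
  series:
    - {"x":0.0055,"y":0.002,"z":0,"spin":0,"fingers":0.75}
    - {"x":0,"y":0,"z":0.003,"spin":0,"fingers":0.75}
    - {"x":0,"y":0,"z":0,"spin":0,"fingers":0.75}
    - {"x":0,"y":0,"z":0,"spin":0,"fingers":0.45}
    - {"x":0,"y":0,"z":0,"spin":0,"fingers":0.45}
    - {"x":0,"y":0,"z":0,"spin":0,"fingers":0.45}
    - {"x":0,"y":0,"z":0,"spin":0,"fingers":0.45}
    - {"x":0,"y":0,"z":0,"spin":0,"fingers":0.45}

```text
clock: 9.88
tcp_pos: [0.637, 0.1802, 0.0164]
eef_rot: [180.0, -0.0, 25.5]
force: [-1.8, -0.6, 5.7]
grip_width: 0.0445
```

move_arm:
  series:
    - {"x":0,"y":0,"z":0.01,"spin":0,"fingers":0.4}
    - {"x":0,"y":0,"z":0.025,"spin":0,"fingers":0.4}
    - {"x":0,"y":0,"z":0.035,"spin":0,"fingers":0.4}
    - {"x":0,"y":0,"z":0.035,"spin":0,"fingers":0.4}
    - {"x":0,"y":0,"z":0.035,"spin":0,"fingers":0.4}
    - {"x":0,"y":0,"z":0.035,"spin":0,"fingers":0.4}
    - {"x":0,"y":0,"z":0.025,"spin":0,"fingers":0.4}
    - {"x":0,"y":0,"z":0.015,"spin":0,"fingers":0.4}

```text
clock: 10.55
tcp_pos: [0.638, 0.1804, 0.2353]
eef_rot: [180.0, -0.3, 25.5]
force: [-0.1, -0.7, -2.7]
grip_width: 0.0443
```

move_arm:
  series:
    - {"x":-0.011,"y":-0.035,"z":0,"spin":0,"fingers":0.4}
    - {"x":-0.011,"y":-0.035,"z":0,"spin":0,"fingers":0.4}
    - {"x":-0.011,"y":-0.035,"z":0,"spin":0,"fingers":0.4}
    - {"x":-0.011,"y":-0.035,"z":0,"spin":0,"fingers":0.4}
    - {"x":-0.011,"y":-0.035,"z":0,"spin":0,"fingers":0.4}
    - {"x":-0.011,"y":-0.035,"z":0,"spin":0,"fingers":0.4}
    - {"x":-0.011,"y":-0.035,"z":0,"spin":0,"fingers":0.4}
    - {"x":-0.011,"y":-0.035,"z":0,"spin":0,"fingers":0.4}

```text
clock: 11.22
tcp_pos: [0.5477, -0.1013, 0.2311]
eef_rot: [-180.0, 0.0, 25.5]
force: [0.6, -0.9, -2.3]
grip_width: 0.0444
```

move_arm:
  series:
    - {"x":-0.012,"y":-0.035,"z":0,"spin":0,"fingers":0.4}
    - {"x":-0.012,"y":-0.035,"z":0,"spin":0,"fingers":0.4}
    - {"x":-0.012,"y":-0.034,"z":0,"spin":0,"fingers":0.4}
    - {"x":-0.012,"y":-0.034,"z":0,"spin":0,"fingers":0.4}
    - {"x":0,"y":0,"z":0,"spin":0,"fingers":0.4}
    - {"x":0,"y":0,"z":0,"spin":0,"fingers":0.4}

```text
clock: 11.72
tcp_pos: [0.4999, -0.2393, 0.231]
eef_rot: [-180.0, 0.0, 25.2]
force: [0.5, 0.0, -2.0]
grip_width: 0.0445
```

```bash
python3 - <<'E'
from h import *
s=robot.read_state(); print({k:np.round(s[k],4) for k in ('clock','tcp_pos','force','grip_width','eef_rot','joint_pos')})
a,p=snap('wrist','w12'); snap('scene','s12')
print('exp bolt',px(p,[.574,-.204,.165]),'knob mouth',px(p,[s['tcp_pos'][0],s['tcp_pos'][1],s['tcp_pos'][2]-.016]))
g=cv2.GaussianBlur(cv2.cvtColor(a,cv2.COLOR_BGR2GRAY),(3,3),0)
for r0,r1 in ((3,18),(12,30),(30,55),(60,140)):
    c=cv2.HoughCircles(g[:250],cv2.HOUGH_GRADIENT,1,15,param1=80,param2=18,minRadius=r0,maxRadius=r1); print(r0,None if c is None else c[0][:6].tolist())
E
```

```text
{'clock': np.float64(11.7167), 'tcp_pos': array([ 0.4999, -0.2393,  0.231 ]), 'force': array([ 0.4839,  0.043 , -2.0436]), 'grip_width': np.float64(0.0445), 'eef_rot': array([-1.799721e+02,  7.800000e-03,  2.523960e+01]), 'joint_pos': array([-2.559020e+01,  1.305970e+01, -9.202200e+00,  6.776470e+01,
        1.160000e-02,  1.291702e+02])}
exp bolt (np.float64(252.6676392956539), np.float64(94.49005052794578)) knob mouth (np.float64(252.9924621871546), np.float64(230.81117289487483))
3 [[457.5, 129.5, 14.100000381469727], [253.5, 103.5, 13.800000190734863], [228.5, 180.5, 6.0], [62.5, 201.5, 6.0], [176.5, 118.5, 5.5], [290.5, 19.5, 6.199999809265137]]
12 [[256.5, 106.5, 17.899999618530273], [415.5, 122.5, 29.399999618530273], [464.5, 130.5, 15.399999618530273]]
30 [[431.5, 122.5, 30.700000762939453]]
60 [[263.5, 96.5, 102.69999694824219], [282.5, 98.5, 121.4000015258789], [246.5, 102.5, 85.5999984741211], [254.5, 84.5, 90.80000305175781], [432.5, 92.5, 80.0999984741211], [392.5, 65.5, 77.30000305175781]]
```

```bash
python3 - <<'E'
from h import *
p=np.load('pics/w12.npy',allow_pickle=True).item(); a=cv2.imread('pics/w12.png')
for u,v,z in ((253.5,103.5,.155),(253.5,103.5,.16),(256.5,106.5,.142)): print(z,onz(p,u,v,z))
g=cv2.cvtColor(a,cv2.COLOR_BGR2GRAY)
big=cv2.resize(g[60:150,205:305],None,fx=6,fy=6,interpolation=cv2.INTER_CUBIC)
cv2.imwrite('pics/bolt.png',np.hstack([big[:,:], cv2.resize(g[150:384,150:360],(485,540))])[:, :800] if False else cv2.hconcat([cv2.resize(big,(440,396)),cv2.resize(g[150:384,150:350],(339,396))]))
E
```

```text
0.155 [ 0.56876616 -0.20709286  0.155     ]
0.16 [ 0.56875725 -0.20711002  0.16      ]
0.142 [ 0.56774889 -0.21017869  0.142     ]
```

View pics/bolt.png

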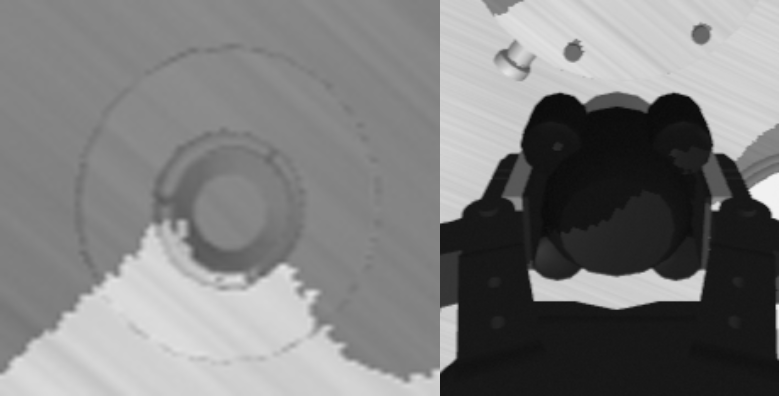

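The bolt tip's flat is centred at (257.7,108.2) full-frame and the boss ring at (256.6,106.2). The pads sit between the lobes and the knob hangs square.

```bash
python3 - <<'E'
from h import *
p=np.load('pics/w12.npy',allow_pickle=True).item()
print(onz(p,257.7,108.2,.165),onz(p,256.6,106.2,.122))
print('tcp at cap height',px(p,[.4999,-.2393,.231+.0375]),px(p,[.4999,-.2393,.231+.0275]))
E
```

```text
[ 0.56712446 -0.21122721  0.165     ] [ 0.56795558 -0.21035221  0.122     ]
tcp at cap height (np.float64(252.37447883778248), np.float64(283.4246074741451)) (np.float64(252.50502632989338), np.float64(270.5060011350353))
```

move_arm:
  series:
    - {"x":0.023,"y":0.01,"z":0,"spin":0,"fingers":0.4}
    - {"x":0.023,"y":0.01,"z":0,"spin":0,"fingers":0.4}
    - {"x":0.0216,"y":0.009,"z":0,"spin":0,"fingers":0.4}
    - {"x":0,"y":0,"z":0,"spin":0,"fingers":0.4}
    - {"x":0,"y":0,"z":-0.02,"spin":0,"fingers":0.4}
    - {"x":0,"y":0,"z":-0.02,"spin":0,"fingers":0.4}
    - {"x":0,"y":0,"z":-0.01,"spin":0,"fingers":0.4}
    - {"x":0,"y":0,"z":0,"spin":0,"fingers":0.4}

```text
clock: 12.48
tcp_pos: [0.5667, -0.207, 0.1782]
eef_rot: [-179.8, 0.2, 25.6]
force: [-0.2, -0.2, -1.5]
grip_width: 0.0444
```

move_arm:
  series:
    - {"x":0,"y":0,"z":-0.008,"spin":0,"fingers":0.4}
    - {"x":0,"y":0,"z":-0.008,"spin":0,"fingers":0.4}
    - {"x":0,"y":0,"z":-0.003,"spin":0,"fingers":0.4}
    - {"x":0,"y":0,"z":0,"spin":0,"fingers":0.4}

```text
clock: 12.82
tcp_pos: [0.5681, -0.2087, 0.1615]
eef_rot: [-180.0, 0.0, 25.5]
force: [0.1, 0.3, -1.5]
grip_width: 0.0446
```

move_arm:
  series:
    - {"x":-0.0006,"y":-0.0015,"z":0,"spin":0,"fingers":0.4}
    - {"x":0,"y":0,"z":-0.003,"spin":0,"fingers":0.4}
    - {"x":0,"y":0,"z":-0.003,"spin":0,"fingers":0.4}
    - {"x":0,"y":0,"z":0,"spin":0,"fingers":0.4}

```text
clock: 13.15
tcp_pos: [0.5677, -0.2104, 0.1556]
eef_rot: [-180.0, 0.0, 25.4]
force: [0.1, 0.4, -2.3]
grip_width: 0.0444
```

move_arm:
  series:
    - {"x":0,"y":0,"z":-0.002,"spin":0,"fingers":0.4}
    - {"x":0,"y":0,"z":-0.002,"spin":0,"fingers":0.4}
    - {"x":0,"y":0,"z":0,"spin":0,"fingers":0.4}

```text
clock: 13.4
tcp_pos: [0.5677, -0.2102, 0.1515]
eef_rot: [-180.0, 0.0, 25.5]
force: [-1.1, 0.2, -2.5]
grip_width: 0.0443
```

move_arm:
  series:
    - {"x":0,"y":0,"z":0,"spin":0,"fingers":0.64}
    - {"x":0,"y":0,"z":0,"spin":0,"fingers":0.64}
    - {"x":0,"y":0,"z":0,"spin":0,"fingers":0.64}
    - {"x":0,"y":0,"z":-0.003,"spin":0,"fingers":0.64}
    - {"x":0,"y":0,"z":-0.003,"spin":0,"fingers":0.64}
    - {"x":0,"y":0,"z":-0.0035,"spin":0,"fingers":0.64}
    - {"x":0,"y":0,"z":0,"spin":0,"fingers":0.64}

```text
clock: 13.98
tcp_pos: [0.5673, -0.2101, 0.1415]
eef_rot: [-179.9, 0.1, 25.5]
force: [0.3, 0.2, -0.7]
grip_width: 0.0547
```

```bash
cat > cap.py <<'E'
from h import *
import sys
s=robot.read_state(); print({k:np.round(s[k],4) for k in ('clock','tcp_pos','eef_rot','force','torque','grip_width','joint_pos')})
f=sys.argv[1]; a,p=snap('wrist',f); b,q=snap('scene','s'+f)
# scene: black knob silhouette above the plate
z=.122; u,v=px(q,[.5675,-.2103,.16]); u,v=int(u),int(v)
m=(b[v-25:v+25,u-25:u+25].max(2)<45).astype(np.uint8); n,l,st,ce=cv2.connectedComponentsWithStats(m); 
print('scene',[(st[i].tolist(),np.round(ce[i]+[u-25,v-25],1).tolist()) for i in range(1,n) if st[i,4]>25])
E
python3 cap.py w13
```

```text
{'clock': np.float64(13.9833), 'tcp_pos': array([ 0.5673, -0.2101,  0.1415]), 'eef_rot': array([-1.799433e+02,  5.780000e-02,  2.545910e+01]), 'force': array([ 0.2795,  0.1708, -0.6819]), 'torque': array([-0.0682,  0.0208,  0.0368]), 'grip_width': np.float64(0.0547), 'joint_pos': array([-2.032410e+01,  2.131590e+01, -9.974200e+00,  5.879090e+01,
       -1.900000e-03,  1.342169e+02])}
scene [([2, 0, 40, 38, 1025], [157.4, 180.6])]
```

```bash
cat > trk.py <<'E'
from h import *
import sys
s=robot.read_state(); a,p=snap('wrist',sys.argv[1])
g=a.max(2).astype(int)
r=[]
for u in (246,250,254,258,262):
    c=g[230:345,u]; r.append([230+int(i) for i in np.nonzero(np.abs(np.diff(c))>25)[0]])
print(round(s['clock'],2),'yaw',round(s['eef_rot'][2],1),'z',round(s['tcp_pos'][2],4),'F',np.round(s['force'],1),'T',np.round(s['torque'],3),'q6',round(s['joint_pos'][5],1)); print(r)
E
python3 trk.py w14
```

```text
14.08 yaw 25.5 z 0.1421 F [-0.7 -0.6 -0.9] T [-0.031  0.007 -0.044] q6 134.2
[[316, 317, 330, 331], [316, 317, 331, 332], [317, 318, 332], [316, 317, 331, 332], [315, 316, 330, 331]]
```

move_arm:
  series:
    - {"x":0,"y":0,"z":0,"spin":5,"fingers":0.64}
    - {"x":0,"y":0,"z":0,"spin":5,"fingers":0.64}
    - {"x":0,"y":0,"z":0,"spin":5,"fingers":0.64}
    - {"x":0,"y":0,"z":0,"spin":5,"fingers":0.64}
    - {"x":0,"y":0,"z":0,"spin":5,"fingers":0.64}
    - {"x":0,"y":0,"z":0,"spin":5,"fingers":0.64}

```text
clock: 14.63
tcp_pos: [0.568, -0.2101, 0.1428]
eef_rot: [180.0, -0.0, 55.7]
force: [0.3, 1.1, 1.1]
grip_width: 0.0544
```

```bash
python3 trk.py w15
```

```text
14.63 yaw 55.7 z 0.1428 F [0.3 1.1 1.1] T [ 0.181  0.051 -0.07 ] q6 104.0
[[316, 317, 330, 331], [317, 318, 331, 332], [317, 318, 332], [316, 317, 318, 331, 332], [317, 321, 322, 330, 331]]
```

move_arm:
  series:
    - {"x":0,"y":0,"z":0,"spin":5,"fingers":0.64}
    - {"x":0,"y":0,"z":0,"spin":5,"fingers":0.64}
    - {"x":0,"y":0,"z":0,"spin":5,"fingers":0.64}
    - {"x":0,"y":0,"z":0,"spin":5,"fingers":0.64}
    - {"x":0,"y":0,"z":0,"spin":5,"fingers":0.64}
    - {"x":0,"y":0,"z":0,"spin":5,"fingers":0.64}

```text
clock: 15.18
tcp_pos: [0.5679, -0.2103, 0.1427]
eef_rot: [180.0, -0.0, 85.6]
force: [-0.6, 0.2, 0.5]
grip_width: 0.0544
```

```bash
python3 trk.py w16
```

```text
15.18 yaw 85.6 z 0.1427 F [-0.6  0.2  0.5] T [ 0.116  0.125 -0.013] q6 74.1
[[319, 320, 330, 331], [319, 320, 321, 331, 332], [319, 320, 321, 332], [319, 320, 331, 332], [319, 320, 330, 331]]
```

move_arm:
  series:
    - {"x":0,"y":0,"z":0,"spin":5,"fingers":0.64}
    - {"x":0,"y":0,"z":0,"spin":5,"fingers":0.64}
    - {"x":0,"y":0,"z":0,"spin":5,"fingers":0.64}
    - {"x":0,"y":0,"z":0,"spin":5,"fingers":0.64}
    - {"x":0,"y":0,"z":0,"spin":5,"fingers":0.64}
    - {"x":0,"y":0,"z":0,"spin":5,"fingers":0.64}

```text
clock: 15.73
tcp_pos: [0.568, -0.2105, 0.1427]
eef_rot: [180.0, 0.0, 115.5]
force: [-0.9, 0.1, 1.7]
grip_width: 0.055
```

```bash
python3 trk.py w17
```

```text
15.73 yaw 115.5 z 0.1427 F [-0.9  0.1  1.7] T [ 0.041  0.073 -0.035] q6 44.2
[[321, 322, 326, 327, 330, 331], [322, 323, 326, 327, 331, 332], [322, 323, 327, 332], [322, 323, 326, 327, 331], [322, 323, 326, 327, 330, 331]]
```

move_arm:
  series:
    - {"x":0,"y":0,"z":0,"spin":5,"fingers":0.64}
    - {"x":0,"y":0,"z":0,"spin":5,"fingers":0.64}
    - {"x":0,"y":0,"z":0,"spin":5,"fingers":0.64}

```text
clock: 16.03
tcp_pos: [0.5681, -0.2105, 0.1427]
eef_rot: [180.0, 0.0, 130.4]
force: [-0.3, 0.0, 0.3]
grip_width: 0.0545
```

```bash
python3 trk.py w18
```

```text
16.03 yaw 130.4 z 0.1427 F [-0.3  0.   0.3] T [-0.028  0.086 -0.034] q6 29.3
[[323, 324, 325, 330, 331], [324, 327, 331, 332], [324, 327, 332], [324, 326, 327, 331, 332], [323, 324, 325, 330, 331]]
```

move_arm:
  series:
    - {"x":0,"y":0,"z":0,"spin":5,"fingers":0.64}
    - {"x":0,"y":0,"z":0,"spin":5,"fingers":0.64}
    - {"x":0,"y":0,"z":0,"spin":0,"fingers":0.64}

```text
clock: 16.33
tcp_pos: [0.568, -0.2104, 0.1425]
eef_rot: [180.0, 0.0, 140.3]
force: [0.1, 0.3, -0.1]
grip_width: 0.0546
```

```bash
python3 trk.py w19
```

```text
16.33 yaw 140.3 z 0.1425 F [ 0.1  0.3 -0.1] T [ 0.025 -0.017 -0.045] q6 19.4
[[312, 313, 327, 330, 331], [312, 313, 327, 331, 332], [313, 327, 328, 332], [313, 314, 327, 331, 332], [312, 313, 327, 330, 331]]
```

move_arm:
  series:
    - {"x":0,"y":0,"z":0,"spin":5,"fingers":0.64}
    - {"x":0,"y":0,"z":0,"spin":5,"fingers":0.64}
    - {"x":0,"y":0,"z":0,"spin":0,"fingers":0.64}

```text
clock: 16.63
tcp_pos: [0.5679, -0.2104, 0.1425]
eef_rot: [-180.0, -0.0, 150.3]
force: [-0.8, -0.1, 0.3]
grip_width: 0.0549
```

```bash
python3 trk.py w20
```

```text
16.63 yaw 150.3 z 0.1425 F [-0.8 -0.1  0.3] T [-0.007  0.001 -0.008] q6 9.4
[[311, 312, 327, 330, 331], [312, 313, 327, 331, 332], [312, 313, 327, 332], [312, 327, 328, 331, 332], [312, 327, 328, 330, 331]]
```

The thread clicked: the cap edge jumped from row 324 to 312.5. Now I turn forwards.

move_arm:
  series:
    - {"x":0,"y":0,"z":-0.001,"spin":-5,"fingers":0.64}
    - {"x":0,"y":0,"z":-0.001,"spin":-5,"fingers":0.64}
    - {"x":0,"y":0,"z":-0.001,"spin":-5,"fingers":0.64}
    - {"x":0,"y":0,"z":0,"spin":-5,"fingers":0.64}
    - {"x":0,"y":0,"z":0,"spin":-5,"fingers":0.64}
    - {"x":0,"y":0,"z":0,"spin":-5,"fingers":0.64}
    - {"x":0,"y":0,"z":0,"spin":-5,"fingers":0.64}
    - {"x":0,"y":0,"z":0,"spin":-5,"fingers":0.64}

```text
clock: 17.35
tcp_pos: [0.5679, -0.2103, 0.1395]
eef_rot: [180.0, -0.0, 109.9]
force: [-0.0, 0.2, 0.4]
grip_width: 0.0549
```

```bash
python3 trk.py w21
```

```text
17.35 yaw 109.9 z 0.1395 F [-0.   0.2  0.4] T [ 0.027 -0.014  0.047] q6 49.8
[[315, 316, 330, 331], [315, 316, 317, 330, 331, 332], [316, 317, 330, 332], [315, 316, 317, 330, 331, 332], [314, 315, 316, 330, 331]]
```

move_arm:
  series:
    - {"x":0,"y":0,"z":0,"spin":-5,"fingers":0.64}
    - {"x":0,"y":0,"z":0,"spin":-5,"fingers":0.64}
    - {"x":0,"y":0,"z":0,"spin":-5,"fingers":0.64}
    - {"x":0,"y":0,"z":0,"spin":-5,"fingers":0.64}
    - {"x":0,"y":0,"z":0,"spin":-5,"fingers":0.64}
    - {"x":0,"y":0,"z":0,"spin":-5,"fingers":0.64}
    - {"x":0,"y":0,"z":0,"spin":-5,"fingers":0.64}
    - {"x":0,"y":0,"z":0,"spin":-5,"fingers":0.64}

```text
clock: 18.07
tcp_pos: [0.5679, -0.2104, 0.1395]
eef_rot: [180.0, 0.0, 70.1]
force: [-0.5, -0.4, 0.4]
grip_width: 0.0546
```

```bash
python3 trk.py w22
```

```text
18.07 yaw 70.1 z 0.1395 F [-0.5 -0.4  0.4] T [-0.041 -0.001  0.015] q6 89.6
[[311, 313, 315, 316, 324, 330, 331], [310, 311, 312, 314, 315, 319, 331, 332], [311, 312, 332], [311, 312, 331, 332], [310, 311, 330, 331]]
```

move_arm:
  series:
    - {"x":0,"y":0,"z":0,"spin":-5,"fingers":0.64}
    - {"x":0,"y":0,"z":0,"spin":-5,"fingers":0.64}
    - {"x":0,"y":0,"z":0,"spin":-5,"fingers":0.64}
    - {"x":0,"y":0,"z":0,"spin":-5,"fingers":0.64}
    - {"x":0,"y":0,"z":0,"spin":-5,"fingers":0.64}
    - {"x":0,"y":0,"z":0,"spin":-5,"fingers":0.64}

```text
clock: 18.62
tcp_pos: [0.5679, -0.2104, 0.1395]
eef_rot: [180.0, 0.0, 40.2]
force: [0.7, 0.2, 0.8]
grip_width: 0.055
```

```bash
python3 trk.py w23
```

```text
18.62 yaw 40.2 z 0.1395 F [0.7 0.2 0.8] T [-0.016  0.061 -0.044] q6 119.5
[[308, 309, 330, 331], [308, 309, 331, 332], [309, 310, 332], [309, 310, 331, 332], [308, 309, 330, 331]]
```

move_arm:
  series:
    - {"x":0,"y":0,"z":0,"spin":-4,"fingers":0.64}
    - {"x":0,"y":0,"z":0,"spin":-4,"fingers":0.64}
    - {"x":0,"y":0,"z":0,"spin":-4,"fingers":0.64}

```text
clock: 18.92
tcp_pos: [0.5678, -0.2104, 0.1394]
eef_rot: [-180.0, 0.0, 28.4]
force: [-0.5, -0.3, 0.4]
grip_width: 0.0545
```

```bash
python3 trk.py w24
```

```text
18.92 yaw 28.4 z 0.1394 F [-0.5 -0.3  0.4] T [-0.054  0.102 -0.018] q6 131.3
[[308, 309, 330, 331], [308, 309, 331, 332], [308, 309, 310, 332], [309, 310, 331, 332], [308, 309, 330, 331]]
```

move_arm:
  series:
    - {"x":0,"y":0,"z":0,"spin":-3,"fingers":0.64}
    - {"x":0,"y":0,"z":0,"spin":-3,"fingers":0.64}

```text
clock: 19.13
tcp_pos: [0.5676, -0.2105, 0.1394]
eef_rot: [-180.0, 0.0, 22.5]
force: [-2.5, -1.0, 0.6]
grip_width: 0.0547
```

```bash
python3 trk.py w25
```

```text
19.13 yaw 22.5 z 0.1394 F [-2.5 -1.   0.6] T [0.009 0.314 0.094] q6 137.2
[[308, 309, 310, 330, 331], [309, 310, 331, 332], [309, 310, 332], [309, 310, 331, 332], [308, 309, 330, 331]]
```

move_arm:
  series:
    - {"x":0,"y":0,"z":0,"spin":-3,"fingers":0.64}
    - {"x":0,"y":0,"z":0,"spin":-3,"fingers":0.64}

```text
clock: 19.35
tcp_pos: [0.5673, -0.2104, 0.1394]
eef_rot: [-180.0, 0.1, 16.6]
force: [-2.4, -0.8, 1.5]
grip_width: 0.0548
```

```bash
python3 trk.py w26
```

```text
19.35 yaw 16.6 z 0.1394 F [-2.4 -0.8  1.5] T [-0.122  0.475  0.421] q6 143.1
[[308, 309, 330, 331], [309, 310, 331, 332], [309, 310, 332], [309, 310, 331, 332], [308, 309, 330, 331]]
```

Torque is climbing (0.42 N m) while the height stays constant, so the knob is seated. I release and retreat.

move_arm:
  series:
    - {"x":0,"y":0,"z":0,"spin":4,"fingers":0.64}
    - {"x":0,"y":0,"z":0,"spin":4,"fingers":0.8}
    - {"x":0,"y":0,"z":0,"spin":0,"fingers":0.95}
    - {"x":0,"y":0,"z":0,"spin":0,"fingers":0.95}
    - {"x":0,"y":0,"z":0,"spin":0,"fingers":0.95}
    - {"x":0,"y":0,"z":0.01,"spin":0,"fingers":0.95}
    - {"x":0,"y":0,"z":0.03,"spin":0,"fingers":0.95}
    - {"x":0,"y":0,"z":0.035,"spin":0,"fingers":0.95}

```text
clock: 20.07
tcp_pos: [0.5662, -0.2097, 0.2137]
eef_rot: [-179.8, 0.2, 24.5]
force: [0.4, 0.4, 0.4]
grip_width: 0.0809
```

move_arm:
  series:
    - {"x":-0.02,"y":-0.01,"z":0.035,"spin":0,"fingers":0.95}
    - {"x":-0.02,"y":-0.01,"z":0.02,"spin":0,"fingers":0.95}
    - {"x":-0.02,"y":-0.01,"z":0,"spin":0,"fingers":0.95}
    - {"x":0,"y":0,"z":0,"spin":0,"fingers":0.95}
    - {"x":0,"y":0,"z":0,"spin":0,"fingers":0.95}
    - {"x":0,"y":0,"z":0,"spin":0,"fingers":0.95}

```text
clock: 20.57
tcp_pos: [0.5081, -0.2402, 0.2697]
eef_rot: [180.0, -0.0, 24.4]
force: [0.3, -0.2, -0.0]
grip_width: 0.0813
```

```bash
python3 - <<'E'
from h import *
s=robot.read_state(); print({k:np.round(s[k],4) for k in ('clock','tcp_pos','eef_rot','force')})
a,p=snap('wrist','w27'); b,q=snap('scene','s27'); t,r=snap('top','t27')
u,v=px(p,[.5675,-.2108,.17]); print('exp cap',u,v); u,v=int(u),int(v)
m=(a[max(0,v-45):v+50,u-55:u+55].max(2)<60).astype(np.uint8); n,l,st,ce=cv2.connectedComponentsWithStats(m); off=np.array([u-55,max(0,v-45)])
for i in range(1,n):
  if st[i,4]>100: print(st[i],ce[i]+off, onz(p,*(ce[i]+off),.170))
# head height: wrist centroid ray x scene centroid ray
ii=1+st[1:,4].argmax(); c1=ce[ii]+off
u2,v2=map(int,px(q,[.5675,-.2108,.155])); m=(b[v2-25:v2+25,u2-25:u2+25].max(2)<50).astype(np.uint8); n,l,s2,c2=cv2.connectedComponentsWithStats(m); j=1+s2[1:,4].argmax(); print(s2[j],c2[j]+[u2-25,v2-25])
o1,d1=ray(p,*c1);o2,d2=ray(q,*(c2[j]+[u2-25,v2-25]));k=np.linalg.lstsq(np.c_[d1,-d2],o2-o1,rcond=None)[0];print('head pt',o1+d1*k[0],o2+d2*k[1])
# bottles: compare orange blobs before/after
for f0,im in (('t0',t),('s0',b)):
    for x in (cv2.imread(f'pics/{f0}.png'),im):
        h=cv2.cvtColor(x,cv2.COLOR_BGR2HSV); m=cv2.inRange(h,(8,150,60),(30,255,255)); n,l,st,ce=cv2.connectedComponentsWithStats(m); print(f0,[(np.round(ce[i],1).tolist(),int(st[i,4])) for i in range(1,n) if 120<st[i,4]<700])
E
```

```text
{'clock': np.float64(20.5667), 'tcp_pos': array([ 0.5081, -0.2402,  0.2697]), 'eef_rot': array([ 1.799989e+02, -2.840000e-02,  2.444110e+01]), 'force': array([ 0.2707, -0.1532, -0.0382])}
exp cap 250.6277093316861 115.89047872593991
[  25   13   62   64 2974] [250.34465367 114.35406859] [ 0.56853749 -0.21007165  0.17      ]
[ 15  15  25  23 334] [163.16766467 191.67065868]
head pt [ 0.56791757 -0.21010192  0.1520564 ] [ 0.56850814 -0.20767213  0.15203189]
t0 [([405.8, 120.4], 425), ([407.5, 145.5], 408), ([259.4, 150.4], 281), ([382.3, 191.3], 349), ([130.0, 203.7], 381)]
t0 [([405.5, 120.3], 442), ([259.5, 150.6], 287), ([382.2, 190.4], 336), ([130.1, 203.7], 381)]
s0 [([353.1, 146.6], 331), ([271.8, 237.9], 583), ([111.2, 266.4], 685)]
s0 [([353.1, 146.7], 320), ([271.7, 237.9], 581), ([111.2, 266.4], 685)]
```

```bash
python3 -c "
from plant import robot; print(robot.job_done())"
```

```text
the job is handed in; nothing more can be done
None
```

The knob is seated on the filter's boss, and I handed the job in at about 20.7 s of the 69 s allowed.

- **Standing the knob up:** Tipping it while gripped failed because it stayed rigid in the pads, so I pushed it upright on the bench with the shut fingers. My first grasp of it upright was off-centre and moved it about 6 mm. I set it down and regripped it between the lobes.
- **Threading:** I lowered it onto the bolt and turned it backwards about 115°. It climbed about 5 mm, then dropped about 7.5 mm with the click. I then turned it forwards about 134° until it stopped going down and the torque rose to 0.4 N m, and let go.

**Last checks:**
- **Knob:** the middle of the head measured about 152 mm high, against 154 mm expected when fully down. It was centred on the bolt to about 1–3 mm, within camera accuracy. I had no pictures left to view, so these come from pixel measurements, and I did not measure the tilt separately.
- **Bottles:** their positions in the top and scene pictures matched the start to 0.2 pixels. The right bottle differed by 0.9 pixel in the top view only, which I put down to the arm partly covering it.
- **Contact and forces:** the arm was clear with about zero force. The highest wrist force I saw was about 16 N, while pushing the knob upright.

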